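Find the carton with the pot in it by its weight and bring it to the dispatch board

ROBOT

A 6-joint arm with a two-finger parallel gripper is mounted at the origin on the work surface. World frame = base frame: x ahead of the robot, y to its left, z up, the work surface at z = 0. Lengths are in mm, angles in rad, forces in N, time in s.
With the tool pointing down it reaches from about 275 to 1000 mm from the base axis. Payload 8.4 kg.
Tool frame: the origin (TCP) lies midway between the tips of the shut fingers; the grasp point (between the pads) lies 19 mm behind it (r.grip_point_offset is the distance from the TCP to the grasp point, in mm); z points along the fingers, y is the line along which they close (so a half turn about z gives the same grasp; the last joint's range is limited). The gripper opens to 85 mm and grips with 20 to 120 N. Pads are 22 mm wide; open, the fingers measure 114 mm over their backs; the gripper's body (76 mm by 85 mm) begins 54 mm behind the grasp point. The pads swing forward as they close: fully open they stand 13 mm farther back than shut.
Start: joints at [1.336, 0.353, 1.633, -0, 1.155, -0.002], TCP at [144.188, 608.143, 231.281] pointing down, gripper open.
Joint ranges: [-2.63, 2.63], [-0.92, 2.1], [0.06, 2.66], [-1.3, 4.44], [0, 2.69], [-3.02, 3.02]. Speed limits (rad/s): [2.22, 2.22, 2.79, 3.14, 3.14, 3.14].

INTERFACE

Orientations are given as [roll, pitch, yaw] about the fixed x, y, z axes, in that order (R = Rz(yaw) Ry(pitch) Rx(roll)).
In Python, from rig import r gives the robot as it stands. The module is installed in compiled form; this text tells all that it offers.
- The arm moves only by the shell command python3 -m creep 'ROWS' [FORCE]. ROWS is text: rows parted by semicolons, each of 7 numbers parted by spaces: the turn, a rotation vector about the tool's x, y, z in degrees, then the shift along the tool's x, y, z in m, then the closure in counts, from 0 (fully open) to 255 (shut). A call has 1 to 8 rows; each row is the pose to reach, as a shift and turn from the pose commanded when the call began, along the tool's axes at that moment; what a row does not reach only later rows make up. A row lasts 1/8 s, in which the tool goes at most 62.5 mm and 10.7 degrees, less where a joint would pass 70% of its speed; a pose out of reach is approached as far as the arm can. A call with a gripper value outside its range is refused whole. The fingers move at their own pace and stop on an object; FORCE is the grip in N (left out, the last holds). Time passes only in rows, so rows that repeat a pose let the fingers close. It gives the time, the measured TCP pose, the force, the opening and the grip force at its end, in the units of the state.
- r.sense(): the state, without advancing time (a new reading comes with each control period).
- r.grab_frame(name): name is "scene" or "top" or "wrist"; returns a dict with "img" (384x512x3 uint8, red, green, blue), "range_z" (384x512 float32, mm along the optical axis (not along the pixel's ray), 0 where there is no reading), "K" (3x3 intrinsics, pixels), "world_from_camera" (4x4, takes a point from camera to world coordinates). Camera axes: x right, y up, looking along -z (the intrinsics and any distortion apply to the point x, -y, -z); pixel columns grow to the right and rows downward; lengths in mm; the calibration is good to about 2 mm. A picture is of the moment at which its call begins.
- r.sign_off(): hands the job in; it is judged then, once.
The state is a dict: "clock": time; "qpos": joint angles; "qvel": joint speeds; "joint_efforts": joint torques, N m; "eef_pos": TCP position; "tcp_rot": TCP orientation; "contact_force": force on the tool from outside, world axes, zero at the start; "wrist_torque": the same for the moment, N m; "opening": opening from 0.0 (shut) to 1.0 (fully open); "grasp_force": force on a finger pad.
Only numpy, scipy, OpenCV 4.12 (cv2) and the standard library are available. Lean on these libraries where they do the work, as an engineer would, in place of code of your own. Each camera call takes 0.05 s, during which the arm holds its last target. There are 200 camera calls.

TASK

One of the three closed cartons on the rack still has a pot in it; the other two are empty and look just the same. Find the full one by feeling the weight, lift it up over the rack's front rail and set it down gently, upright and wholly on the blue dispatch board. The two empty cartons must end standing on the rack between its rails; tip no carton and leave the other things on the table and rack where they are.

Things in the scene. Friction and masses are not known exactly. Their poses are not given: they have to be found in the camera images.
- carton_a_center (a point): Centre (half-way up) of closed brown cardboard carton a: 64 x 64 mm and 100 mm tall, z up along its height, x and y square to its sides. The three cartons look alike. One (any of the three) holds a pottery pot and weighs 0.35 to 0.5 kg in all; each of the other two holds only a paper liner and weighs about 0.06 kg. It stands on the rack's deck.
- carton_a: The same carton a, origin at the centre of its underside, axes as for its centre.
- carton_b_center (a point): Centre (half-way up) of closed brown cardboard carton b: 64 x 64 mm and 100 mm tall, z up along its height, x and y square to its sides. The three cartons look alike. One (any of the three) holds a pottery pot and weighs 0.35 to 0.5 kg in all; each of the other two holds only a paper liner and weighs about 0.06 kg. It stands on the rack's deck.
- carton_b: The same carton b, origin at the centre of its underside, axes as for its centre.
- carton_c_center (a point): Centre (half-way up) of closed brown cardboard carton c: 64 x 64 mm and 100 mm tall, z up along its height, x and y square to its sides. The three cartons look alike. One (any of the three) holds a pottery pot and weighs 0.35 to 0.5 kg in all; each of the other two holds only a paper liner and weighs about 0.06 kg. It stands on the rack's deck.
- carton_c: The same carton c, origin at the centre of its underside, axes as for its centre.
- rack: Low fixed rack with a grey deck, 110 mm deep (its x, front towards -x) by 580 mm wide (its y). Origin on the table under its middle, z up. Its deck is 50 mm above the table. A thin steel rail (8 mm thick) runs along the front edge, 50 mm in front of the middle line, and another along the back edge 50 mm behind it; the rails' tops are 30 mm above the deck. The cartons stand between them about 140 mm apart (at least 110), open above.
- board: The dispatch board: a fixed flat blue board 130 x 130 mm, 12 mm thick, lying on the table in front of the rack. Origin at the centre of its underside.
- board_top (a point): Centre of the top face of the blue board, 12 mm above the table; x and y square to its edges, z up.
- rack_pot_left: Small open terracotta pot, 60 mm across, 55 mm tall, standing on the rack's left (+y) end; bystander, not to be disturbed. Origin at its underside.
- rack_pot_right: The same kind of small pot on the rack's right (-y) end; bystander, not to be disturbed. Origin at its underside.
- sprayer: White spray bottle with a blue head, 124 mm across, 250 mm tall, right of the work area; bystander, not to be disturbed. Origin at its underside.
- fluted_pot: Fluted light terracotta pot, 110 mm across, 130 mm tall, left of the work area; bystander, not to be disturbed. Origin at its underside.
- saucer: Terracotta saucer, 120 mm across, 20 mm tall, at the left; bystander, not to be disturbed. Origin at its underside.
- tape_roll: Roll of brown tape lying flat, 90 mm across, 48 mm tall, at the right; bystander, not to be disturbed. Origin at its underside.
- brush: Brush lying on the table at the left; bystander, not to be disturbed. Origin at its underside.
- steel_rule: Steel rule, 150 x 30 x 4 mm, lying on the table at the right; bystander, not to be disturbed. Origin at its underside.
Mind the look-alikes: they are no part of the job. Leave any green or purple look-alike of the carton_b alone.

How it is judged (in metres and radians):
On the way:
1. a carton is lifted so that its underside clears the top of the rack's front rail, over the rack or its rail (((z of carton_a_center in the frame of rack above 0.13 m and x of carton_a_center in the frame of rack between -0.09 and 0.06 m) or (z of carton_b_center in the frame of rack above 0.13 m and x of carton_b_center in the frame of rack between -0.09 and 0.06 m) or (z of carton_c_center in the frame of rack above 0.13 m and x of carton_c_center in the frame of rack between -0.09 and 0.06 m))).
At the end, for the whole second after the job is handed in: The full carton (pressing with over 2 N, which no empty one can) stands still and upright (0.1 rad) on the blue board, centre within 33 mm of the board's centre along each board axis; the two empty ones stand upright (0.1 rad) on the rack's deck between its rails (((x of carton_a_center in the frame of board_top between -0.033 and 0.033 m and y of carton_a_center in the frame of board_top between -0.033 and 0.033 m and z of carton_a_center in the frame of board_top between 0.042 and 0.058 m and angle between each of carton_a_center, carton_b_center, carton_c_center's own z axis and vertical below 0.1 rad and contact force between carton_a and board above 2 N and linear speed of carton_a below 0.02 m/s and x of carton_b_center in the frame of rack between -0.035 and 0.035 m and y of carton_b_center in the frame of rack between -0.27 and 0.27 m and z of carton_b_center in the frame of rack between 0.09 and 0.11 m and x of carton_c_center in the frame of rack between -0.035 and 0.035 m and y of carton_c_center in the frame of rack between -0.27 and 0.27 m and z of carton_c_center in the frame of rack between 0.09 and 0.11 m) or (x of carton_b_center in the frame of board_top between -0.033 and 0.033 m and y of carton_b_center in the frame of board_top between -0.033 and 0.033 m and z of carton_b_center in the frame of board_top between 0.042 and 0.058 m and angle between each of carton_b_center, carton_a_center, carton_c_center's own z axis and vertical below 0.1 rad and contact force between carton_b and board above 2 N and linear speed of carton_b below 0.02 m/s and x of carton_a_center in the frame of rack between -0.035 and 0.035 m and y of carton_a_center in the frame of rack between -0.27 and 0.27 m and z of carton_a_center in the frame of rack between 0.09 and 0.11 m and x of carton_c_center in the frame of rack between -0.035 and 0.035 m and y of carton_c_center in the frame of rack between -0.27 and 0.27 m and z of carton_c_center in the frame of rack between 0.09 and 0.11 m) or (x of carton_c_center in the frame of board_top between -0.033 and 0.033 m and y of carton_c_center in the frame of board_top between -0.033 and 0.033 m and z of carton_c_center in the frame of board_top between 0.042 and 0.058 m and angle between each of carton_c_center, carton_a_center, carton_b_center's own z axis and vertical below 0.1 rad and contact force between carton_c and board above 2 N and linear speed of carton_c below 0.02 m/s and x of carton_a_center in the frame of rack between -0.035 and 0.035 m and y of carton_a_center in the frame of rack between -0.27 and 0.27 m and z of carton_a_center in the frame of rack between 0.09 and 0.11 m and x of carton_b_center in the frame of rack between -0.035 and 0.035 m and y of carton_b_center in the frame of rack between -0.27 and 0.27 m and z of carton_b_center in the frame of rack between 0.09 and 0.11 m))); the robot touches nothing.
It fails at once if a carton is dropped or slammed down: it goes faster than 0.45 m/s within 25 mm above the board or the rack's deck ((linear speed of carton_a above 0.45 m/s and x of carton_a_center in the frame of board_top between -0.08 and 0.08 m and y of carton_a_center in the frame of board_top between -0.08 and 0.08 m and z of carton_a_center in the frame of board_top between 0 and 0.075 m) or (linear speed of carton_a above 0.45 m/s and x of carton_a_center in the frame of rack between -0.06 and 0.06 m and y of carton_a_center in the frame of rack between -0.3 and 0.3 m and z of carton_a_center in the frame of rack between 0 and 0.125 m) or (linear speed of carton_b above 0.45 m/s and x of carton_b_center in the frame of board_top between -0.08 and 0.08 m and y of carton_b_center in the frame of board_top between -0.08 and 0.08 m and z of carton_b_center in the frame of board_top between 0 and 0.075 m) or (linear speed of carton_b above 0.45 m/s and x of carton_b_center in the frame of rack between -0.06 and 0.06 m and y of carton_b_center in the frame of rack between -0.3 and 0.3 m and z of carton_b_center in the frame of rack between 0 and 0.125 m) or (linear speed of carton_c above 0.45 m/s and x of carton_c_center in the frame of board_top between -0.08 and 0.08 m and y of carton_c_center in the frame of board_top between -0.08 and 0.08 m and z of carton_c_center in the frame of board_top between 0 and 0.075 m) or (linear speed of carton_c above 0.45 m/s and x of carton_c_center in the frame of rack between -0.06 and 0.06 m and y of carton_c_center in the frame of rack between -0.3 and 0.3 m and z of carton_c_center in the frame of rack between 0 and 0.125 m)).
It fails at once if a carton is tipped by more than about 35 degrees (angle between any of carton_a_center, carton_b_center, carton_c_center's own z axis and vertical above 0.6 rad).
It fails at once if a bystander is moved by more than 40 mm (distance of any of rack_pot_left, rack_pot_right, sprayer, fluted_pot, saucer, tape_roll, brush, steel_rule from where it was at the start of the episode above 0.04 m).
It also fails if it takes over 64 s, if anything falls off the work surface, if the arm or the gripper's body presses on something with over 40 N, if the wrist force passes 120 N, or if a joint passes its speed limit or range.

## Working session

There is one attempt and no reset: what is moved stays moved. The work goes in short steps, Python scripts to look and compute and a shell command to move; the robot and the scene stay as the last step left them, time stands still between calls to the robot, and variables do not carry over. Pictures are saved under pics/ and viewed, at most 10 in all, crops included, and the job is handed in when it is done.

```bash
mkdir -p pics
python3 - <<'E'
from rig import r
import cv2,numpy as np
s=r.sense();print(s)
a=r.grab_frame("scene");b=r.grab_frame("top")
np.savez('f.npz',**{k+n:v for n,f in(('s',a),('t',b)) for k,v in f.items()})
for f in(a,b):print(f["K"],f["world_from_camera"].round(3))
cv2.imwrite('pics/top.png',b["img"][:,:,::-1]);cv2.imwrite('pics/scene.png',a["img"][:,:,::-1])
E
```

```text
{'clock': 0.0, 'qpos': array([ 1.33560392e+00,  3.53631659e-01,  1.63413626e+00, -2.66706193e-05,
        1.15517218e+00, -2.37068687e-03]), 'qvel': array([ 0.00035631, -0.00014172,  0.00156138,  0.00049773,  0.00162046,
        0.00045534]), 'joint_efforts': array([-5.13411269e-04, -6.05244684e+01, -3.42069697e+01, -7.66522317e-05,
        9.20607214e-03, -2.70079681e-05]), 'eef_pos': array([144.08402602, 607.68527631, 230.57105948]), 'tcp_rot': array([-3.14024516e+00,  2.11910511e-05,  2.90878173e+00]), 'contact_force': array([-0.33643332, -0.06059361,  0.53876477]), 'wrist_torque': array([-0.03821665, -0.02969204,  0.04220486]), 'grasp_force': 0.0, 'opening': 1.000619633218867}
[[356.25490188   0.         257.95274253]
 [  0.         356.25490188 190.97041892]
 [  0.           0.           1.        ]] [[-6.710000e-01 -4.980000e-01  5.500000e-01  1.087638e+03]
 [ 7.410000e-01 -4.690000e-01  4.800000e-01  5.579330e+02]
 [ 1.900000e-02  7.300000e-01  6.840000e-01  9.085110e+02]
 [ 0.000000e+00  0.000000e+00  0.000000e+00  1.000000e+00]]
[[424.64171623   0.         246.37527657]
 [  0.         424.64171623 199.0421561 ]
 [  0.           0.           1.        ]] [[ 2.500000e-02  9.810000e-01 -1.950000e-01  1.589790e+02]
 [-1.000000e+00  2.600000e-02  2.000000e-03  5.159000e+00]
 [ 6.000000e-03  1.950000e-01  9.810000e-01  1.625528e+03]
 [ 0.000000e+00  0.000000e+00  0.000000e+00  1.000000e+00]]
```

View pics/top.png

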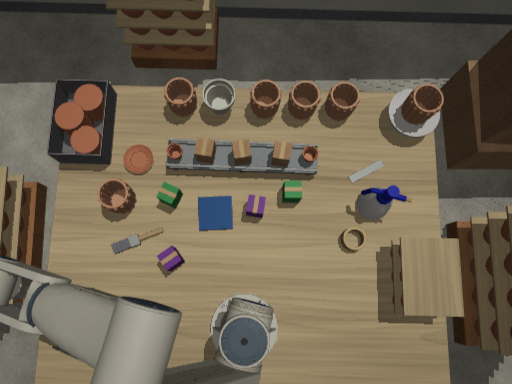

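View pics/scene.png

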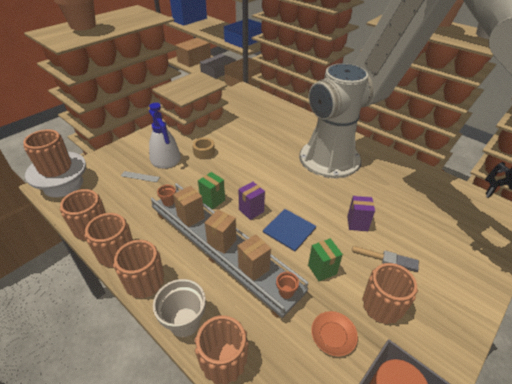

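The top view shows three brown cartons on the grey rack at (205,150), (242,152) and (283,153). The blue board is at (215,213). The green boxes at (170,195) and (292,191) and the purple ones at (256,206) and (171,259) stand on the table, so they are the look-alikes. The brown ones fit the description. Next I'll measure and take one crop.

```bash
cat > h.py <<'E'
import numpy as np,cv2
def cloud(f):
    K=f["K"];d=f["range_z"].astype(float);v,u=np.mgrid[:384,:512]
    P=np.stack([(u-K[0,2])*d/K[0,0],-(v-K[1,2])*d/K[1,1],-d,np.ones_like(d)],-1)@np.asarray(f["world_from_camera"]).T
    P=P[...,:3];P[d==0]=np.nan;return P
def comps(m,P,n=25):
    k,L,S,C=cv2.connectedComponentsWithStats(m.astype(np.uint8))
    for i in range(1,k):
        if S[i,4]<n: continue
        Q=P[L==i];(c,wh,a)=cv2.minAreaRect(Q[:,:2].astype(np.float32))
        print(C[i].round(),S[i,4],'med',np.median(Q,0).round(),'rect',np.round(c,1),np.round(wh),round(a,1))
E
python3 - <<'E'
from h import *
z=np.load('f.npz')
t={k:z[k+'t'] for k in("img","range_z","K","world_from_camera")}
P=cloud(t);H=cv2.cvtColor(t["img"],cv2.COLOR_RGB2HSV)
u=np.mgrid[:384,:512];roi=(u[0]>125)&(u[0]<230)&(u[1]>155)&(u[1]<325)
print('tops z>135');comps(roi&(P[...,2]>135)&(P[...,2]<165),P)
print('blue');comps(roi&(H[...,0]>100)&(H[...,0]<122)&(H[...,1]>130)&(P[...,2]<40),P)
print('rack');comps(roi&(u[0]<180)&(H[...,1]<60)&(P[...,2]>35)&(P[...,2]<95),P)
print('lookalikes');comps(roi&(u[0]>180)&(P[...,2]>60),P)
print('pots');comps(roi&(u[0]<180)&(P[...,2]>95)&(P[...,2]<115),P,8)
cv2.imwrite('pics/crop.png',cv2.resize(t["img"][130:235,150:330,::-1],None,fx=4,fy=4,interpolation=2))
E
```

```text
tops z>135
[204. 147.] 322 med [641. 161. 148.] rect [641.7 162. ] [65. 66.] 81.7
[241. 149.] 315 med [637.  26. 148.] rect [638.3  26. ] [68. 63.] 10.7
[282. 151.] 318 med [ 635. -122.  148.] rect [ 636.4 -122.8] [64. 67.] 82.3
blue
[215. 213.] 1039 med [422. 123.  11.] rect [424.2 122.9] [126. 125.] 4.1
rack
[242. 159.] 2756 med [622.  15.  49.] rect [636.6  25.1] [578. 114.] 89.4
lookalikes
[293. 190.] 341 med [ 500. -167.   98.] rect [ 502.6 -167.2] [67. 64.] 2.1
[168. 194.] 357 med [475. 290.  98.] rect [478.1 293. ] [68. 65.] 65.3
[256. 205.] 331 med [442. -32.  98.] rect [444.  -31.9] [63. 65.] 82.3
pots
[175. 151.] 64 med [640. 270. 102.] rect [637.5 276. ] [55. 57.] 3.2
[214. 151.] 9 med [641. 129. 104.] rect [640.2 129.3] [ 2. 28.] 81.9
[310. 153.] 68 med [ 644. -233.  102.] rect [ 640.9 -230.6] [56. 57.] 49.1
[204. 158.] 30 med [611. 162. 105.] rect [610.5 166. ] [64.  7.] 88.3
[247. 160.] 14 med [610.   2. 103.] rect [610.4   2.5] [ 3. 27.] 10.5
[238. 161.] 15 med [604.  34. 107.] rect [603.7  37.4] [ 7. 30.] 2.3
[280. 162.] 26 med [ 604. -117.  106.] rect [ 604.5 -118.8] [61.  6.] 77.6
```

View pics/crop.png

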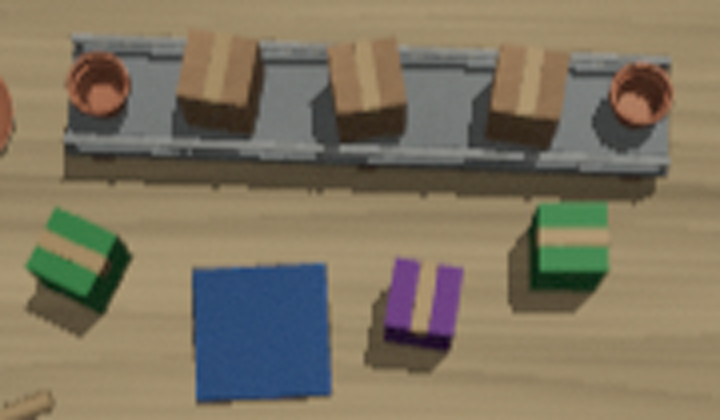

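The crop confirms three plain brown cartons between the rails. I'll start with the left one at (641.5,162), which is nearest the board.

```bash
cat > go.py <<'E'
import sys,numpy as np
from rig import r
from scipy.spatial.transform import Rotation as R
x,y,z,yaw=map(float,sys.argv[1:5])   # TCP target mm, tool yaw deg
s=r.sense();R0=R.from_euler('xyz',s["tcp_rot"]);R1=R.from_euler('xyz',[180,0,yaw],degrees=True)
print('t',s["clock"],'F',s["contact_force"].round(1),'open',round(s["opening"],2),'gf',round(s["grasp_force"],1))
print('turn',np.round((R0.inv()*R1).as_rotvec(degrees=True),2),'shift',np.round(R0.inv().apply(np.array([x,y,z])-s["eef_pos"])/1000,4))
E
python3 go.py 641.5 162 230 171.7
```

```text
t 0.1 F [ 0.5 -0.4 -0.1] open 1.0 gf 0.0
turn [-0.07 -0.   -5.04] shift [-0.5868 -0.319   0.001 ]
```

```bash
python3 -m creep '0 0 -1 -0.027 -0.015 0 0;0 0 -2 -0.08 -0.043 0 0;0 0 -3 -0.133 -0.072 0 0;0 0 -4 -0.186 -0.101 0 0;0 0 -5 -0.239 -0.130 0 0;0 0 -5 -0.292 -0.159 0 0;0 0 -5 -0.345 -0.188 0 0;0 0 -5 -0.398 -0.217 0 0' 40; python3 go.py 641.5 162 230 171.7
```

```text
clock: 1.1
eef_pos: [482.5, 303.6, 231.1]
tcp_rot: [-3.142, -0.0, 2.996]
contact_force: [-0.0, 0.8, 0.0]
opening: 0.995
grasp_force: 0.0
t 1.1 F [-0.   0.8  0. ] open 0.99 gf 0.0
turn [-0.   -0.01 -0.04] shift [-0.1778 -0.117   0.0011]
```

```bash
python3 -m creep '0 0 0 -0.045 -0.030 0 0;0 0 0 -0.089 -0.059 0 0;0 0 0 -0.133 -0.088 0 0;0 0 0 -0.163 -0.107 0 0;0 0 0 -0.178 -0.117 0 0;0 0 0 -0.178 -0.117 0 0'; python3 go.py 641.5 162 96 171.7
python3 - <<'E'
from rig import r
import cv2,numpy as np
from h import *
f=r.grab_frame("wrist");P=cloud(f)
cv2.imwrite('pics/w1.png',f["img"][:,:,::-1])
comps((P[...,2]>138)&(P[...,2]<160),P,200)
E
```

```text
clock: 1.85
eef_pos: [640.6, 163.2, 230.8]
tcp_rot: [-3.141, -0.001, 2.995]
contact_force: [-0.7, -0.6, -0.5]
opening: 1.002
grasp_force: 0.0
t 1.85 F [-0.7 -0.6 -0.5] open 1.0 gf 0.0
turn [-0.01 -0.05 -0.11] shift [-0.0012 -0.0011  0.1348]
[254. 199.] 8078 med [641. 162. 151.] rect [644.1 161.7] [64. 66.] 81.9
[ 70. 220.] 8186 med [638.  29. 151.] rect [640.4  25.6] [65. 66.] 10.8
```

View pics/w1.png

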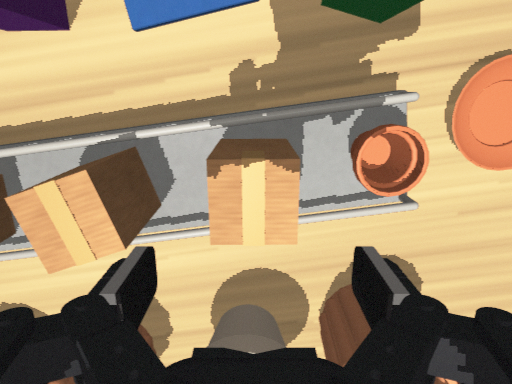

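The wrist view shows the left carton square to the fingers, with its top centred at (253,199), and the pot at (390,160) clear of them. The second carton is at (70,220). I'll go down and grip.

```bash
python3 -m creep '0 0 0 -0.001 -0.001 0.03 0;0 0 0 -0.001 -0.001 0.065 0;0 0 0 -0.001 -0.001 0.1 0;0 0 0 -0.001 -0.001 0.125 0;0 0 0 -0.001 -0.001 0.135 0;0 0 0 -0.001 -0.001 0.135 60;0 0 0 -0.001 -0.001 0.135 255;0 0 0 -0.001 -0.001 0.135 255' 40;  python3 -m creep '0 0 0 0 0 0 255;0 0 0 0 0 0 255;0 0 0 0 0 0 255;0 0 0 0 0 0 255'
```

```text
clock: 2.9
eef_pos: [641.9, 162.7, 97.4]
tcp_rot: [3.141, 0.002, 2.996]
contact_force: [0.1, 0.1, -0.8]
opening: 0.743
grasp_force: 40.9
clock: 3.4
eef_pos: [641.9, 162.5, 97.1]
tcp_rot: [3.141, 0.001, 2.996]
contact_force: [0.2, -0.4, 5.2]
opening: 0.748
grasp_force: 41.6
```

```bash
python3 -m creep '0 0 0 0 0 -0.004 255;0 0 0 0 0 -0.010 255;0 0 0 0 0 -0.016 255;0 0 0 0 0 -0.02 255;0 0 0 0 0 -0.02 255;0 0 0 0 0 -0.02 255;0 0 0 0 0 -0.02 255;0 0 0 0 0 -0.02 255';python3 -m creep '0 0 0 0 0 0 255;0 0 0 0 0 0 255'
```

```text
clock: 4.4
eef_pos: [641.3, 162.4, 116.1]
tcp_rot: [-3.141, -0.0, 2.996]
contact_force: [0.0, -0.4, -0.0]
opening: 0.741
grasp_force: 41.0
clock: 4.65
eef_pos: [641.4, 162.4, 116.3]
tcp_rot: [-3.142, -0.0, 2.996]
contact_force: [-0.2, -0.3, -0.7]
opening: 0.743
grasp_force: 41.0
```

The wrist reads only about 0.5 N, so this one is empty. I'll put it back and release.

```bash
python3 -m creep '0 0 0 0 0 0.006 255;0 0 0 0 0 0.012 255;0 0 0 0 0 0.017 255;0 0 0 0 0 0.02 255;0 0 0 0 0 0.02 255;0 0 0 0 0 0.02 0;0 0 0 0 0 0.02 0;0 0 0 0 0 0.02 0';python3 -m creep '0 0 0 0 0 0 0;0 0 0 0 0 -0.02 0;0 0 0 0 0 -0.06 0;0 0 0 0 0 -0.11 0;0 0 0 0 0 -0.135 0;0 0 0 0 0 -0.135 0';python3 go.py 639 26 230 190.8
```

```text
clock: 5.65
eef_pos: [641.4, 162.5, 96.1]
tcp_rot: [-3.142, -0.0, 2.996]
contact_force: [0.1, -0.9, 0.3]
opening: 1.003
grasp_force: 0.0
clock: 6.4
eef_pos: [642.9, 162.9, 235.2]
tcp_rot: [3.139, 0.005, 2.996]
contact_force: [-0.9, -0.4, -0.7]
opening: 1.0
grasp_force: 0.0
t 6.4 F [-0.9 -0.4 -0.7] open 1.0 gf 0.0
turn [  0.08   0.33 -19.14] shift [-0.0159 -0.136   0.005 ]
```

```bash
python3 -m creep '0 0 -3 -0.003 -0.022 0 0;0 0 -8 -0.007 -0.062 0 0;0 0 -13 -0.012 -0.102 0 0;0 0 -17 -0.015 -0.125 0 0;0 0 -19.1 -0.016 -0.136 0 0;0 0 -19.1 -0.016 -0.136 0 0;0 0 -19.1 -0.016 -0.136 0 0;0 0 -19.1 -0.016 -0.136 0 0';python3 - <<'E'
from rig import r
from h import *
f=r.grab_frame("wrist");P=cloud(f)
comps((P[...,2]>138)&(P[...,2]<160),P,200)
E
python3 go.py 639 26 96 190.8
```

```text
clock: 7.4
eef_pos: [637.4, 26.3, 231.1]
tcp_rot: [3.141, -0.0, -2.954]
contact_force: [-0.3, -0.2, 1.1]
opening: 1.002
grasp_force: 0.0
[ 47. 157.] 9075 med [ 634. -118.  151.] rect [ 638.1 -121.8] [64. 66.] 83.3
[253. 198.] 8064 med [637.  25. 151.] rect [639.9  25.6] [65. 64.] 10.2
[432. 234.] 7630 med [640. 158. 150.] rect [644.1 161.3] [66. 65.] 81.5
t 7.45 F [-0.5  0.4  0.7] open 1.0 gf 0.0
turn [ 0.   -0.01 -0.02] shift [-0.0015 -0.0005  0.1352]
```

The first carton is unmoved and the second is centred, so I'll grip and lift the second.

```bash
python3 -m creep '0 0 0 -0.001 0 0.03 0;0 0 0 -0.001 0 0.065 0;0 0 0 -0.001 0 0.1 0;0 0 0 -0.001 0 0.125 0;0 0 0 -0.001 0 0.135 0;0 0 0 -0.001 0 0.135 60;0 0 0 -0.001 0 0.135 255;0 0 0 -0.001 0 0.135 255' 40;  python3 -m creep '0 0 0 0 0 0 255;0 0 0 0 0 0 255;0 0 0 0 0 0 255;0 0 0 0 0 0 255';python3 -m creep '0 0 0 0 0 -0.004 255;0 0 0 0 0 -0.010 255;0 0 0 0 0 -0.016 255;0 0 0 0 0 -0.02 255;0 0 0 0 0 -0.02 255;0 0 0 0 0 -0.02 255;0 0 0 0 0 -0.02 255;0 0 0 0 0 -0.02 255';python3 -m creep '0 0 0 0 0 0 255;0 0 0 0 0 0 255'
```

```text
clock: 8.45
eef_pos: [638.8, 25.8, 97.0]
tcp_rot: [-3.142, 0.001, -2.954]
contact_force: [0.3, -1.1, 0.6]
opening: 0.742
grasp_force: 41.5
clock: 8.95
eef_pos: [638.8, 25.8, 96.9]
tcp_rot: [-3.142, 0.001, -2.954]
contact_force: [-0.9, 0.3, 6.3]
opening: 0.745
grasp_force: 42.3
clock: 9.95
eef_pos: [638.4, 25.8, 116.1]
tcp_rot: [-3.142, -0.0, -2.954]
contact_force: [0.9, -0.5, -3.7]
opening: 0.744
grasp_force: 41.4
clock: 10.2
eef_pos: [638.5, 25.8, 116.2]
tcp_rot: [3.142, -0.0, -2.954]
contact_force: [0.8, 0.3, -3.3]
opening: 0.744
grasp_force: 41.4
```

The second carton reads about 3.5 N, so it is the full one. I'll lift it and carry it to the board.

```bash
python3 -m creep '0 0 0 0 0 -0.01 255;0 0 0 0 0 -0.03 255;0 0 0 0 0 -0.05 255;0 0 0 0 0 -0.062 255;0 0 0 0 0 -0.065 255;0 0 0 0 0 -0.065 255';python3 go.py 423 123 180 184.1
```

```text
clock: 10.95
eef_pos: [638.3, 25.8, 181.3]
tcp_rot: [3.142, -0.0, -2.954]
contact_force: [0.2, -0.4, -3.5]
opening: 0.743
grasp_force: 41.4
t 10.95 F [ 0.2 -0.4 -3.5] open 0.74 gf 41.4
turn [ 0.   -0.    6.66] shift [0.1934 0.1357 0.0013]
```

```bash
python3 -m creep '0 0 1 0.012 0.009 0 255;0 0 2 0.044 0.031 0 255;0 0 3 0.084 0.059 0 255;0 0 4 0.124 0.087 0 255;0 0 5.5 0.159 0.112 0 255;0 0 6.6 0.182 0.128 0 255;0 0 6.6 0.193 0.136 0 255;0 0 6.6 0.193 0.136 0 255';python3 -m creep '0 0 0 0 0 0 255;0 0 0 0 0 0 255'; python3 go.py 423 123 58 184.1;python3 - <<'E'
from rig import r
from h import *
f=r.grab_frame("top");P=cloud(f)
u=np.mgrid[:384,:512];roi=(u[0]>125)&(u[0]<240)&(u[1]>155)&(u[1]<325)
H=cv2.cvtColor(f["img"],cv2.COLOR_RGB2HSV)
comps(roi&(H[...,0]>100)&(H[...,0]<122)&(H[...,1]>130)&(P[...,2]<40),P)
cv2.imwrite('pics/s2.png',r.grab_frame("scene")["img"][:,:,::-1])
E
```

```text
clock: 11.95
eef_pos: [422.9, 123.6, 181.2]
tcp_rot: [-3.141, -0.0, -3.068]
contact_force: [1.5, 0.6, -2.9]
opening: 0.746
grasp_force: 42.2
clock: 12.2
eef_pos: [424.3, 123.1, 181.2]
tcp_rot: [-3.142, 0.0, -3.07]
contact_force: [-0.4, -0.4, -3.5]
opening: 0.745
grasp_force: 42.2
t 12.2 F [-0.4 -0.4 -3.5] open 0.75 gf 42.2
turn [-0.    0.01  0.03] shift [0.0013 0.     0.1232]
```

View pics/s2.png

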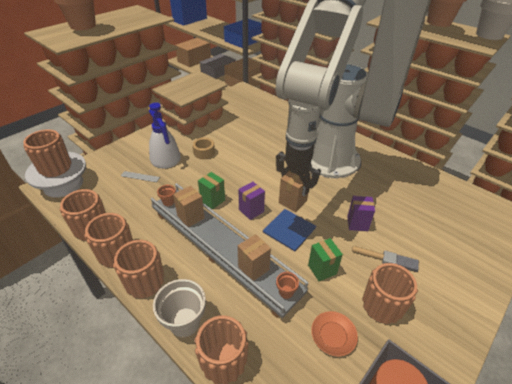

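The scene view shows the carton held upright at (293,190) over the board at (290,229), and the other two standing on the rack at (189,207) and (254,257). I'll lower it.

```bash
python3 -m creep '0 0 0 0.001 0 0.01 255;0 0 0 0.001 0 0.03 255;0 0 0 0.001 0 0.055 255;0 0 0 0.001 0 0.08 255;0 0 0 0.001 0 0.1 255;0 0 0 0.001 0 0.11 255;0 0 0 0.001 0 0.116 255;0 0 0 0.001 0 0.116 255';python3 -m creep '0 0 0 0 0 0.001 255;0 0 0 0 0 0.002 255;0 0 0 0 0 0.003 255;0 0 0 0 0 0.004 255;0 0 0 0 0 0.005 255;0 0 0 0 0 0.005 255;0 0 0 0 0 0.005 255'
```

```text
clock: 13.3
eef_pos: [422.5, 123.3, 65.2]
tcp_rot: [-3.142, -0.0, -3.069]
contact_force: [-0.6, 0.0, -3.7]
opening: 0.744
grasp_force: 42.2
clock: 14.18
eef_pos: [422.4, 123.3, 60.3]
tcp_rot: [-3.142, -0.0, -3.069]
contact_force: [0.2, -0.0, -3.6]
opening: 0.745
grasp_force: 42.2
```

```bash
python3 -m creep '0 0 0 0 0 0.001 255;0 0 0 0 0 0.0015 255;0 0 0 0 0 0.002 255;0 0 0 0 0 0.002 255;0 0 0 0 0 0.002 255'
```

```text
clock: 14.8
eef_pos: [422.5, 123.2, 58.9]
tcp_rot: [3.142, 0.0, -3.069]
contact_force: [-3.0, -2.1, 10.5]
opening: 0.744
grasp_force: 43.7
```

Contact is made and the board carries the carton, so I'll release, rise and check.

```bash
python3 -m creep '0 0 0 0 0 -0.0005 255;0 0 0 0 0 -0.0005 120;0 0 0 0 0 -0.0005 0;0 0 0 0 0 -0.0005 0;0 0 0 0 0 -0.0005 0;0 0 0 0 0 -0.0005 0';python3 -m creep '0 0 0 0 0 -0.01 0;0 0 0 0 0 -0.03 0;0 0 0 0 0 -0.07 0;0 0 0 0 0 -0.12 0;0 0 0 0 0 -0.16 0;0 0 0 0 0 -0.18 0;0 0 0 0 0 -0.18 0;0 0 0 0 0 -0.18 0';python3 - <<'E'
from rig import r
from h import *
f=r.grab_frame("wrist");P=cloud(f);z=P[...,2]
H=cv2.cvtColor(f["img"],cv2.COLOR_RGB2HSV)
comps((z>105)&(z<120)&(P[...,0]>380),P,200)
comps((H[...,0]>100)&(H[...,0]<122)&(H[...,1]>130)&(z<30)&(z>0),P,200)
cv2.imwrite('pics/w3.png',f["img"][:,:,::-1])
f=r.grab_frame("scene");P=cloud(f);cv2.imwrite('pics/s3.png',f["img"][:,:,::-1])
E
```

```text
clock: 15.55
eef_pos: [422.5, 123.3, 58.8]
tcp_rot: [3.142, 0.0, -3.069]
contact_force: [-0.1, 0.6, -0.7]
opening: 0.995
grasp_force: 0.0
clock: 16.55
eef_pos: [421.9, 123.1, 238.1]
tcp_rot: [-3.141, -0.001, -3.069]
contact_force: [0.0, -0.4, -0.7]
opening: 0.997
grasp_force: 0.0
[255. 182.] 5760 med [422. 123. 113.] rect [424.1 123. ] [66. 64.] 3.9
[252. 140.] 6431 med [389. 116.  12.] rect [424.2 121.6] [128. 128.] 4.2
```

View pics/w3.png

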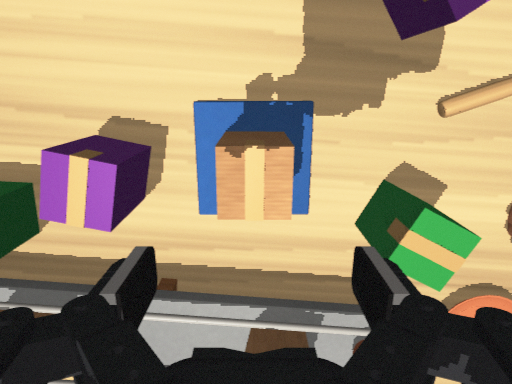

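View pics/s3.png

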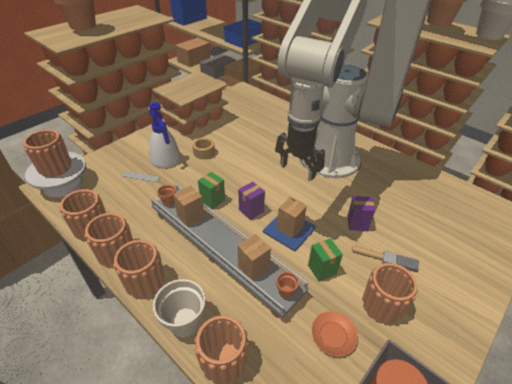

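The carton stands square and centred on the board, at wrist (255,182), within 2 mm. The scene view shows the two empty cartons upright on the rack at (189,207) and (254,257), everything else in place, and the gripper clear.

```bash
python3 -c "
from rig import r
print(r.sign_off())"
```

```text
the job is handed in; nothing more can be done
None
```

I handed the job in at about 17 s: the full carton (about 3.5 N felt at the wrist) was the middle one, and it now stands upright and centred on the blue board within about 2 mm, with the two empties upright on the rack and nothing else disturbed.

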